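# Cap the blue sample tube and show its foot

## Robot

A 7-joint arm with a two-finger parallel gripper is mounted at the origin on the work surface. World frame = base frame: x ahead of the robot, y to its left, z up, the work surface at z = 0. Lengths are in m, angles in rad, forces in N, time in s.
With the tool pointing down it reaches from about 0.35 to 0.9 m from the base axis. Payload 8.1 kg.
Tool frame: the origin (TCP) lies midway between the tips of the shut fingers; the grasp point (between the pads) lies 19 mm behind it; z points along the fingers, y is the line along which they close (so a half turn about z gives the same grasp; the last joint's range is limited). The gripper opens to 92 mm and grips with 3 to 60 N. Pads are 19 mm wide; open, the fingers measure 130 mm over their backs; the gripper's body (75 mm by 190 mm) begins 47 mm behind the grasp point.
Start: joints at [-0.103, 0.434, 0.025, 1.573, -0.012, 1.134, -0.075], TCP at [0.625, -0, 0.227] pointing down, gripper open.
Joint ranges: [-2.62, 2.62], [-0.44, 2.09], [-1.27, 1.32], [0.08, 2.57], [-1.32, 4.46], [0.12, 2], [-2.74, 2.74]. Speed limits (rad/s): [2.22, 2.22, 3.01, 3.01, 3.14, 3.14, 3.14].

## Interface

Orientations are given as a rotation vector (axis times angle).
In Python, from cell import observe, cams, job gives the robot as it stands. The module is installed in compiled form; this text tells all that it offers.
- The arm moves only by the tool step_arm, never from a script. Its argument "steps" is a list of rows, each a list of 6 numbers: the shift along the world's x, y, z in mm, then the turn, a rotation vector about the world's x, y, z in rad. In form: [[dx, dy, dz, rx, ry, rz], ...]. A call has 1 to 20 rows; each row shifts and turns the commanded pose from where the row before left it; what a row does not reach is not made up. A row lasts 1/12 s, in which the tool goes at most 41.7 mm and 7.16 degrees, less where a joint would pass 70% of its speed; a pose out of reach is approached as far as the arm can. A call with a gripper value outside its range is refused whole. "gripper" is the opening, from 0 (shut) to 1 (fully open), set as the call begins (left out, the last holds). The fingers move at their own pace and stop on an object; "force" is the grip in N (left out, the last holds). Time passes only in rows, so rows that do not move let the fingers close. It gives the time, the measured TCP pose, the force, the opening and the grip force at its end, in the units of the state.
- observe(): the state, without advancing time (a new reading comes with each control period).
- cams.get_image(name): name is "scene" or "side" or "wrist"; returns the picture (400x640x3 uint8, red, green, blue); there is no depth.
- cams.get_calibration(name): a dict with "fov_y" (degrees; the focal length in pixels is half the picture's height over the tangent of half this angle, whatever the lens; pixels are square), "cx", "cy" (the principal point, pixels), "dist_coeffs" ([k1, k2, p1, p2, k3] as OpenCV has them; the pictures are not rectified), "world_to_cam" (4x4, takes a point from world to camera coordinates). Camera axes: x right, y up, looking along -z (the intrinsics and any distortion apply to the point x, -y, -z); pixel columns grow to the right and rows downward; lengths in m; the calibration is good to about 2 mm. A picture is of the moment at which its call begins: read the wrist's pose just before it. get_calibration takes no time and is no camera call; for the wrist camera it gives the pose at the moment of the call.
- job.sign_off(): hands the job in; it is judged then, once.
The state is a dict: "clock": time; "joints": joint angles; "dq": joint speeds; "joint_efforts": joint torques, N m; "position": TCP position; "ee_rot": TCP orientation; "force": force on the tool from outside, world axes, zero at the start; "ft_torque": the same for the moment, N m; "width": opening from 0.0 (shut) to 1.0 (fully open); "gripper_force": force on a finger pad.
Only numpy, scipy, OpenCV 4.12 (cv2) and the standard library are available. Lean on these libraries where they do the work, as an engineer would, in place of code of your own. Each camera call takes 0.05 s, during which the arm holds its last target. There are 200 camera calls.

## Task

Close the blue sample tube with the blue cap, pushed fully home while the tube still stands in its rack. Then draw the capped tube out of the rack, raise it so that all of it is at least 100 mm above the bench, and lean it at least halfway over from upright towards lying level (cap end not below the foot) so that its foot can be inspected, with the cap still on. Finish while holding it there in the gripper, still, and leave the red tube, red cap, screwdriver and digital gauge where they are.

Things in the scene. Friction and masses are not known exactly. Their poses are not given: they have to be found in the camera images.
- rack: Fixed brown wooden block, 90 mm (x) by 210 mm (y) by 58 mm high, with two round upright sockets 41 mm wide and 50 mm deep at y = +65 and -65 mm. Origin: centre of its underside, z up. Its place and yaw vary.
- tube_blue: Blue plastic sample tube, about 160 g (varies), 38 mm outside diameter, 28 mm bore, 130 mm long, foot closed (aluminium-coloured band), top open. Stands loosely in either rack socket, foot 8 mm above the bench, 80 mm showing above the rack. Origin: centre of the foot; z runs along the tube to its mouth.
- tube_blue_rim (a point): Centre of the open mouth of the blue tube, 130 mm from its foot along its z axis (138 mm above the bench at the start).
- cap_blue: Blue plastic cap, 35 g, 42 mm tall, standing on the bench plug down. From below: plug 25 mm across, 18 mm long, tapered to 16 mm over its lowest 7 mm; flange 34 mm across, 4 mm thick; round knob to grip, 28 mm across, 20 mm tall. Origin: centre of the plug's underside, z up to the knob. Fits the tube with 1.5 mm to spare all round, held by weight only; home when the flange rests on the rim.
- cap_blue_seat (a point): Centre of the underside of the blue cap's flange, 18 mm above the cap's origin; meets the tube's rim when the cap is home.
- tube_red: Red sample tube, same shape and sizes as the blue one, standing in the other socket. Leave it alone. Origin: centre of its foot.
- cap_red: Red cap, same shape and sizes as the blue one, standing on the bench. Leave it alone. Origin: centre of the plug's underside.
- screwdriver: Orange-handled screwdriver, about 200 mm long, lying on the bench along its x axis. Leave it alone. Origin: middle of its underside.
- gauge: Black digital gauge on a small steel foot 50 by 75 mm, 100 mm tall, standing beyond the work. Leave it alone. Origin: centre of its underside.

How it is judged:
On the way, in this order (a step that is already met when the one before it is completed fails the run):
1. the blue cap sits fully home on the blue tube while the tube still stands down in its rack (distance between cap_blue_seat and tube_blue_rim below 0.005 m and angle between the z axis of cap_blue and the z axis of tube_blue, either way round below 0.12 rad and height (world z) of tube_blue below 0.016 m and angle between tube_blue's own z axis and vertical below 0.15 rad), for 0.2 s.
2. the capped blue tube is drawn clear of the rack (height (world z) of tube_blue above 0.065 m and distance between cap_blue_seat and tube_blue_rim below 0.008 m), for 0.1 s.
At the end, for the whole second after the job is handed in: The program ends with the blue tube held in the fingers and still (under 30 mm/s), touching neither rack, red tube nor gauge, its foot and mouth both more than 95 mm above the bench, leaning 39 to 100 degrees from upright, and the blue cap still on within 8 mm of home and in line within 0.2 rad (height (world z) of each of tube_blue, tube_blue_rim above 0.095 m and angle between tube_blue's own z axis and vertical between 0.68 and 1.75 rad and distance between cap_blue_seat and tube_blue_rim below 0.008 m and angle between the z axis of cap_blue and the z axis of tube_blue, either way round below 0.2 rad and contact force between the fingers and tube_blue above 1 N and contact force between tube_blue and rack below 0.1 N and contact force between tube_blue and tube_red below 0.1 N and contact force between tube_blue and gauge below 0.1 N and linear speed of tube_blue below 0.03 m/s); the arm keeps its last pose, push and grip.
It fails at once if the red tube is moved or drawn from its socket (distance of tube_red from where it was at the start of the episode above 0.015 m or angle between tube_red's own z axis and vertical above 0.3 rad).
It fails at once if the red cap is disturbed (distance of cap_red from where it was at the start of the episode above 0.02 m).
It fails at once if the screwdriver is disturbed (distance of screwdriver from where it was at the start of the episode above 0.03 m).
It fails at once if the gauge is disturbed or knocked over (distance of gauge from where it was at the start of the episode above 0.02 m or angle between gauge's own z axis and vertical above 0.3 rad).
It also fails if it takes over 51 s, if anything falls off the work surface, if the arm or the gripper's body presses on something with over 40 N, if the wrist force passes 120 N, or if a joint passes its speed limit or range.

## Working session

There is one attempt and no reset: what is moved stays moved. The work goes in short steps, Python scripts to look and compute and a tool call to move; the robot and the scene stay as the last step left them, time stands still between calls to the robot, and variables do not carry over. Pictures are saved under pics/ and viewed, at most 10 in all, crops included, and the job is handed in when it is done.

Besides the shell and the picture viewer there is one more tool, called as a command line: name --pt "numbers of a row" for each row, then --argument value for the rest. step_arm: Moves the arm, as the interface text tells. Its arguments: {"type":"object","properties":{"steps":{"type":"array","items":{"type":"array","items":{"type":"number"}}},"gripper":{"type":"number"},"force":{"type":"number"}},"required":["steps"]}

```bash
mkdir -p pics; cat > h.py <<'E'
import numpy as np, cv2
from cell import observe, cams, job
def KD(c):
    f=200/np.tan(np.radians(c['fov_y'])/2)
    return np.array([[f,0,c['cx']],[0,f,c['cy']],[0,0,1.]]),np.array(c['dist_coeffs'],float)
F=np.diag([1,-1,-1.])
def ray(c,uv):
    K,d=KD(c);M=np.array(c['world_to_cam']);R=M[:3,:3];t=M[:3,3]
    p=cv2.undistortPoints(np.array(uv,float).reshape(-1,1,2),K,d).reshape(-1,2)
    v=(F@np.c_[p,np.ones(len(p))].T).T@R
    return -R.T@t,v
def onz(c,uv,z):
    o,v=ray(c,uv);return o+v*((z-o[2])/v[:,2])[:,None]
def proj(c,P):
    K,d=KD(c);M=np.array(c['world_to_cam']);q=(F@(np.array(P,float).reshape(-1,3)@M[:3,:3].T+M[:3,3]).T).T
    return cv2.projectPoints(q,np.zeros(3),np.zeros(3),K,d)[0].reshape(-1,2)
def save(n,im):cv2.imwrite('pics/'+n+'.png',im[...,::-1])
E
python3 - <<'E'
from h import *
ims=[]
for n in("scene","side"):
    im=cams.get_image(n);np.save(n+'.npy',im);save(n+'0',im);c=cams.get_calibration(n);o=ray(c,[[320,200]]);print(n,o,c['fov_y'],c['dist_coeffs'])
E
```

```text
scene (array([ 1.02631766, -0.35663631,  0.70510729]), array([[-0.50788353,  0.37485532, -0.77566035]])) 57.89349171981236 [0.00437275 0.         0.         0.         0.        ]
side (array([0.40349467, 0.92066299, 0.82578311]), array([[ 0.1648203 , -0.78377716, -0.59905272]])) 43.07877428296193 [-0.13746024  0.          0.          0.          0.        ]
```

View pics/scene0.png

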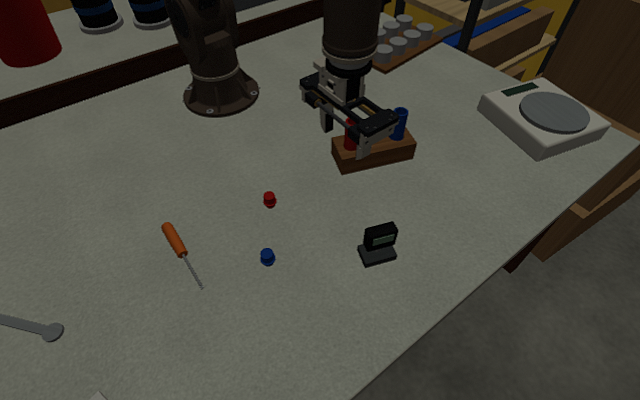

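View pics/side0.png

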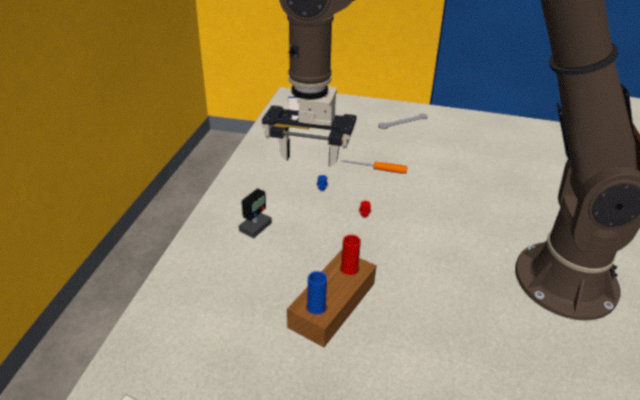

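The scene view shows the red cap at (270,200), blue cap at (267,257) and gauge at (380,250), with the tubes partly hidden by the gripper. The side view shows the blue tube's mouth near (317,275), the red mouth near (351,240), the blue cap at (322,183) and the red cap at (365,208). Next I'll segment and measure.

```bash
python3 - <<'E'
from h import *
C={n:cams.get_calibration(n) for n in("scene","side")}
I={n:np.load(n+'.npy').astype(int) for n in C}
def blobs(n,col):
    im=I[n];r,g,b=im[...,0],im[...,1],im[...,2]
    m=(b>1.8*r)&(b>1.6*g)&(b>50) if col=='b' else (r>2.2*g)&(r>2.2*b)&(r>60)
    k,l,s,c=cv2.connectedComponentsWithStats(m.astype(np.uint8))
    return [(s[i],c[i].round(1)) for i in range(1,k) if 40<s[i][4]<2500]
for n in C:
  for col in 'br':
    for s,c in blobs(n,col): print(n,col,s,c,'z.02',onz(C[n],[c],.02).round(3)[0],'z.1',onz(C[n],[c],.1).round(3)[0])
def tri(a,b):
    A=[];B=[]
    for n,u in(("scene",a),("side",b)):
        o,v=ray(C[n],[u]);v=v[0]/np.linalg.norm(v[0]);P=np.eye(3)-np.outer(v,v);A.append(P);B.append(P@o)
    return np.linalg.lstsq(np.vstack(A),np.hstack(B),rcond=None)[0].round(4)
for n,u in(("scene",[[360,262],[397,257],[380,240]]),("side",[[240,228],[270,222],[256,205]])): print('gauge',n,onz(C[n],u,.01).round(3).tolist())
print('screwdr',onz(C['scene'],[[165,224],[202,289]],.015).round(3).tolist())
print('rack corners',onz(C['side'],[[288,307],[325,325],[376,265]],.058).round(3).tolist())
E
```

```text
scene b [472   6  58  32 464] [498.7  20.3] z.02 [0.264 1.123 0.02 ] z.1 [0.353 0.95  0.1  ]
scene b [443  32  18  15 144] [452.5  39.4] z.02 [0.253 0.852 0.02 ] z.1 [0.343 0.711 0.1  ]
scene b [261 248  13  11 109] [266.4 253.1] z.02 [ 0.626 -0.208  0.02 ] z.1 [ 0.673 -0.226  0.1  ]
scene r [264 191  11   9  73] [268.8 195.2] z.02 [ 0.489 -0.117  0.02 ] z.1 [ 0.552 -0.145  0.1  ]
scene r [162 222  25  33  95] [172.1 237.7] z.02 [ 0.463 -0.357  0.02 ] z.1 [ 0.529 -0.357  0.1  ]
side b [ 605    0   35   97 2419] [626.1  40.7] z.02 [-0.675 -1.957  0.02 ] z.1 [-0.568 -1.671  0.1  ]
side b [317 176  10  14 111] [321.8 182.1] z.02 [ 0.639 -0.216  0.02 ] z.1 [ 0.615 -0.103  0.1  ]
side b [308 272  19  42 706] [316.5 292.2] z.02 [0.56  0.189 0.02 ] z.1 [0.544 0.262 0.1  ]
side r [359 201  12  16 135] [364.6 208.3] z.02 [ 0.505 -0.127  0.02 ] z.1 [ 0.494 -0.023  0.1  ]
side r [341 235  19  41 652] [350.1 255. ] z.02 [0.51  0.057 0.02 ] z.1 [0.5   0.143 0.1  ]
gauge scene [[0.762, -0.056, 0.01], [0.802, 0.017, 0.01], [0.747, 0.017, 0.01]]
gauge side [[0.796, 0.017, 0.01], [0.73, -0.024, 0.01], [0.787, -0.083, 0.01]]
screwdr [[0.412, -0.356, 0.015], [0.616, -0.357, 0.015]]
rack corners [[0.598, 0.276, 0.058], [0.517, 0.303, 0.058], [0.445, 0.116, 0.058]]
```

step_arm --pt "0 -36 0 0 0 0" --pt "2 -36 0 0 0 0" --pt "2 -36 0 0 0 0" --pt "2 -36 0 0 0 0" --pt "1 -36 0 0 0 0" --pt "1 -33 0 0 0 0" --pt "0 0 0 0 0 0" --pt "0 0 0 0 0 0" --gripper 1

```text
clock: 0.77
position: [0.632, -0.2161, 0.226]
ee_rot: [-2.227, -2.216, 0.002]
force: [-0.2, 0.8, 0.5]
width: 0.997
gripper_force: 0.0
```

```bash
python3 - <<'E'
from h import *
from scipy.spatial.transform import Rotation as R
s=observe();print(s['clock'],s['position'],R.from_rotvec(s['ee_rot']).as_matrix().round(3).tolist(),np.round(s['joints'],2))
c=cams.get_calibration('wrist');w=cams.get_image('wrist');save('w1',w)
cs=cams.get_calibration('side');sd=cams.get_image('scene');np.save('scene1.npy',sd);save('s1',cv2.resize(sd[80:280,230:450],None,fx=2.7,fy=2.7))
o,v=ray(c,[[320,200]]);print(o,v)
np.save('w1.npy',w)
k=w.astype(int);m=((k[...,2]>1.8*k[...,0])&(k[...,2]>1.6*k[...,1])&(k[...,2]>40)).astype(np.uint8)
n,l,st,ce=cv2.connectedComponentsWithStats(m)
for i in range(1,n):
  if st[i][4]>100: print(st[i],ce[i],onz(c,[ce[i]],.042).round(4),onz(c,[ce[i]],.025).round(4))
E
```

```text
0.7667 [ 0.63204386 -0.21613271  0.22604593] [[0.005, 1.0, -0.001], [1.0, -0.005, -0.001], [-0.001, -0.001, -1.0]] [ 0.2   0.51  0.08  1.46 -0.04  1.18  0.28]
[ 0.63283608 -0.14097975  0.38414451] [[ 0.00725015 -0.29070411 -0.95694869]]
[308 156  27  27 517] [320.82011605 169.3926499 ] [[ 0.6365 -0.2081  0.042 ]] [[ 0.6366 -0.2114  0.025 ]]
```

View pics/w1.png

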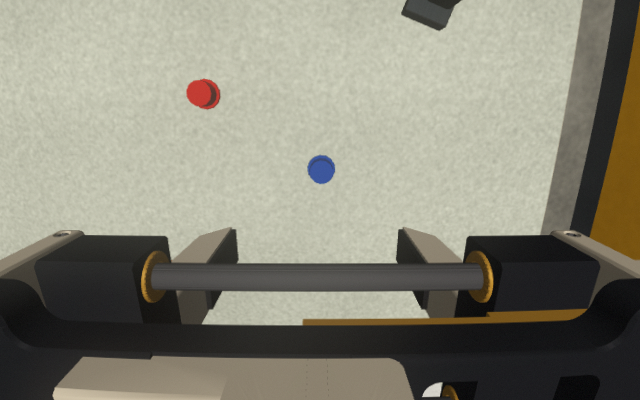

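View pics/s1.png

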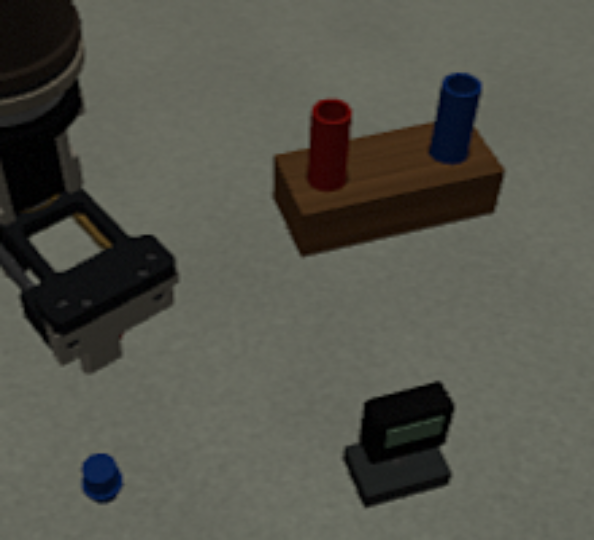

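The wrist view shows the blue cap's top near (321,171), red cap at (203,94) and the gauge at top right. The enlarged scene crop shows both mouths clearly: blue at crop (461,85), red at (331,109).

```bash
python3 - <<'E'
from h import *
w=np.load('w1.npy').astype(int);c=cams.get_calibration('wrist')
g=w[150:195,300:345];b=g[...,2];m=(b>1.8*g[...,0])&(b>40)
print(np.percentile(b[m],[5,25,50,75,95]))
t=m&(b>(np.percentile(b[m],10)+np.percentile(b[m],90))/2)
ys,xs=np.nonzero(t);(e,ax,an)=cv2.fitEllipse(cv2.findContours(t.astype(np.uint8),0,1)[0][0]);u=[e[0]+300,e[1]+150]
print('knob',u,ax,onz(c,[u],.042).round(4), xs.min()+300,xs.max()+300,ys.min()+150,ys.max()+150)
for n,bl,rd in(('scene',[400.7,111.5],[352.6,120.4]),('side',[317,276.5],[351,240])):
    p=onz(cams.get_calibration(n),[bl,rd],.138);print(n,p.round(4).tolist(),np.linalg.norm(p[0]-p[1]))
E
```

```text
[122. 154. 156. 157. 158.]
knob [320.7885627746582, 168.8657627105713] (25.14866828918457, 26.686532974243164) [[ 0.6374 -0.2029  0.042 ]] 308 334 156 183
scene [[0.5483, 0.2524, 0.138], [0.5015, 0.1335, 0.138]] 0.1277963001096778
side [[0.5449, 0.2573, 0.138], [0.5007, 0.1388, 0.138]] 0.12654979610317538
```

```bash
python3 - <<'E'
from h import *
print(observe()['position'])
for k in range(3):
    c=cams.get_calibration('wrist')
    w=cams.get_image('wrist').astype(int)
    g=w[140:205,290:355];b=g[...,2];a=(b>1.8*g[...,0])&(b>40)
    for t,z in((a&(b>145),.042),(a&(b<=145),.022)):
        ys,xs=np.nonzero(t);u=[(xs.min()+xs.max())/2+290,(ys.min()+ys.max())/2+140]
        if z==.042:print(xs.max()-xs.min()+1,ys.max()-ys.min()+1)
        print(observe()['clock'],u,onz(c,[u],z).round(4),ray(c,[[320,200]]))
E
```

```text
[ 0.63296457 -0.21189414  0.22626069]
27 27
0.9167 [np.float64(320.0), np.float64(173.0)] [[ 0.6365 -0.2078  0.042 ]] (array([ 0.63326358, -0.13708552,  0.38452566]), array([[ 0.00944319, -0.28866773, -0.95754583]]))
0.9167 [np.float64(320.5), np.float64(171.5)] [[ 0.6373 -0.21    0.022 ]] (array([ 0.63326358, -0.13708552,  0.38452566]), array([[ 0.00944319, -0.28866773, -0.95754583]]))
26 28
0.9667 [np.float64(319.5), np.float64(173.5)] [[ 0.6362 -0.2076  0.042 ]] (array([ 0.63334222, -0.13637918,  0.38469188]), array([[ 0.01004557, -0.28856986, -0.95756919]]))
0.9667 [np.float64(320.5), np.float64(172.5)] [[ 0.6376 -0.2106  0.022 ]] (array([ 0.63334222, -0.13637918,  0.38469188]), array([[ 0.01004557, -0.28856986, -0.95756919]]))
26 28
1.0167 [np.float64(319.5), np.float64(173.5)] [[ 0.6364 -0.2075  0.042 ]] (array([ 0.63337367, -0.13615034,  0.38482646]), array([[ 0.01039258, -0.2887128 , -0.9575224 ]]))
1.0167 [np.float64(320.0), np.float64(171.5)] [[ 0.6371 -0.2092  0.022 ]] (array([ 0.63337367, -0.13615034,  0.38482646]), array([[ 0.01039258, -0.2887128 , -0.9575224 ]]))
```

step_arm --pt "3 2 -30 0 0 0" --pt "0 0 -35 0 0 0" --pt "0 0 -35 0 0 0" --pt "0 0 -30 0 0 0" --pt "0 0 -20 0 0 0" --pt "0 0 0 0 0 0" --pt "0 0 0 0 0 0" --pt "0 0 0 0 0 0" --pt "0 0 0 0 0 0"

```text
clock: 1.77
position: [0.6375, -0.2111, 0.079]
ee_rot: [2.219, 2.22, 0.003]
force: [1.1, 0.7, -0.3]
width: 0.996
gripper_force: 0.0
```

```bash
python3 - <<'E'
from h import *
c=cams.get_calibration('wrist')
w=cams.get_image('wrist');save('w2',w)
o=observe();print(o['position'],o['clock'],o['force'])
k=w.astype(int);b=k[...,2];a=(b>1.8*k[...,0])&(b>1.6*k[...,1])&(b>145)
n,l,st,ce=cv2.connectedComponentsWithStats(a.astype(np.uint8))
for i in range(1,n):
  if st[i][4]>300: print(st[i],ce[i],onz(c,[ce[i]],.042).round(4))
E
```

```text
[ 0.63736984 -0.2111633   0.0788924 ] 1.8167 [ 1.02305577 -0.34428143 -0.31921688]
[ 297  204   38   36 1089] [315.55922865 221.48668503] [[ 0.6369 -0.2107  0.042 ]]
```

step_arm --pt "0 0 -20 0 0 0" --pt "0 0 -20 0 0 0" --pt "0 0 -12 0 0 0" --pt "0 0 -2 0 0 0" --pt "0 0 0 0 0 0" --pt "0 0 0 0 0 0" --pt "0 0 0 0 0 0"

```text
clock: 2.4
position: [0.6369, -0.2113, 0.0241]
ee_rot: [2.22, 2.22, 0.002]
force: [0.2, 0.0, -0.2]
width: 0.997
gripper_force: 0.0
```

step_arm --pt "0 0 0 0 0 0" --pt "0 0 0 0 0 0" --pt "0 0 0 0 0 0" --pt "0 0 0 0 0 0" --pt "0 0 0 0 0 0" --pt "0 0 0 0 0 0" --pt "0 0 0 0 0 0" --pt "0 0 0 0 0 0" --pt "0 0 0 0 0 0" --pt "0 0 0 0 0 0" --gripper 0 --force 20

```text
clock: 3.23
position: [0.636, -0.211, 0.0227]
ee_rot: [-2.222, -2.221, 0.0]
force: [-0.0, -0.7, -0.5]
width: 0.323
gripper_force: 0.2
```

step_arm --pt "0 0 0 0 0 0" --pt "0 0 0 0 0 0" --pt "0 0 0 0 0 0" --pt "0 0 0 0 0 0"

```text
clock: 3.57
position: [0.636, -0.211, 0.0227]
ee_rot: [-2.221, -2.221, 0.0]
force: [0.0, 1.5, 0.5]
width: 0.299
gripper_force: 20.0
```

step_arm --pt "0 0 10 0 0 0" --pt "0 0 30 0 0 0" --pt "0 0 40 0 0 0" --pt "0 0 40 0 0 0" --pt "0 0 40 0 0 0" --pt "0 0 40 0 0 0" --pt "0 0 20 0 0 0" --pt "0 0 0 0 0 0" --pt "0 0 0 0 0 0"

```text
clock: 4.32
position: [0.6366, -0.2112, 0.245]
ee_rot: [2.219, 2.219, 0.003]
force: [0.4, 0.2, -0.1]
width: 0.295
gripper_force: 20.0
```

step_arm --pt "-4 20 0 0 0 0" --pt "-8 36 0 0 0 0" --pt "-8 36 0 0 0 0" --pt "-8 36 0 0 0 0" --pt "-8 36 0 0 0 0" --pt "-8 36 0 0 0 0" --pt "-8 36 0 0 0 0" --pt "-8 36 0 0 0 0" --pt "-8 36 0 0 0 0" --pt "-8 36 0 0 0 0" --pt "-8 36 0 0 0 0" --pt "-6 20 0 0 0 0" --pt "0 15 0 0 0 0" --pt "0 0 0 0 0 0" --pt "0 0 0 0 0 0" --pt "0 0 0 0 0 0" --pt "0 0 0 0 0 0" --pt "0 0 0 0 0 0"

```text
clock: 5.82
position: [0.5463, 0.2024, 0.2425]
ee_rot: [2.224, 2.219, -0.001]
force: [-0.0, 0.2, 0.6]
width: 0.297
gripper_force: 20.0
```

```bash
python3 - <<'E'
from h import *
o=observe();print(o['position'],o['ee_rot'],o['clock'],np.abs(o['dq']).max())
c=cams.get_calibration('wrist');w=cams.get_image('wrist');np.save('w3.npy',w);save('w3',w)
for p in ([.5467,.2547,.138],[.501,.136,.138],o['position']): print(proj(c,p))
E
```

```text
[0.54630339 0.20236467 0.24251803] [ 2.22375598e+00  2.21865803e+00 -1.03399040e-03] 5.8167 0.00514132507361371
[[317.09791769 136.50754361]]
[[270.26487373 261.02583839]]
[[316.64360757 245.24559245]]
```

View pics/w3.png

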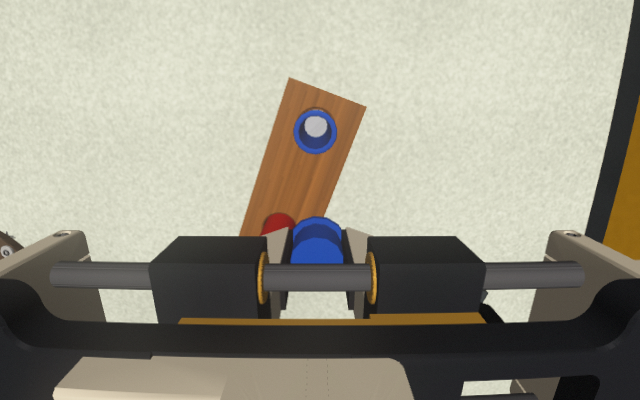

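The picture shows the blue mouth centred near (315,132) and the held cap's flange arc at about (317,218-250).

```bash
python3 - <<'E'
from h import *
o=observe();c=cams.get_calibration('wrist');w=np.load('w3.npy').astype(int)
b=w[...,2];m=((b>1.7*w[...,0])&(b>1.4*w[...,1])&(b>40)).astype(np.uint8)
sub=m[100:165,285:345]
ct=max(cv2.findContours(sub,0,1)[0],key=cv2.contourArea)
e=cv2.fitEllipse(ct);(x,y),r=cv2.minEnclosingCircle(ct)
for u in([e[0][0]+285,e[0][1]+100],[x+285,y+100]):print(u,e[1],r,onz(c,[u],.138).round(4))
K=KD(c)[0][0,0];print('expected px dia',K*.038/(np.linalg.norm(ray(c,[[315,132]])[0]-[.547,.253,.138])))
# cap flange: project predicted circle at z
p=o['position'];z=p[2]-.0007
print('mask rows');
for r in(220,225,230,240,250):
    xs=np.nonzero(m[r,270:365])[0]+270;print(r,xs.min(),xs.max())
for dy in(0,.003):
  th=np.linspace(0,2*np.pi,73);q=proj(c,np.c_[p[0]+.017*np.cos(th),p[1]+dy+.017*np.sin(th),0*th+z]);print('pred flange',q.min(0),q.max(0))
ys=np.nonzero(m[200:260,310:324].any(1))[0]+200;print('top',ys.min())
E
```

```text
[314.8141899108887, 131.5866584777832] (41.804893493652344, 42.54507064819336) 21.820829391479492 [[0.5447 0.2592 0.138 ]]
[314.64012718200684, 131.56050872802734] (41.804893493652344, 42.54507064819336) 21.820829391479492 [[0.5446 0.2592 0.138 ]]
expected px dia 43.45866157940468
mask rows
220 303 330
225 297 338
230 293 340
240 293 340
250 292 341
pred flange [287.10627163 216.93177547] [346.19085263 270.95594701]
pred flange [286.94346567 211.85499389] [346.32707939 266.44117724]
top 217
```

step_arm --pt "-1.5 4 -10 0 0 0" --pt "0 0 -25 0 0 0" --pt "0 0 -25 0 0 0" --pt "0 0 -12 0 0 0" --pt "0 0 0 0 0 0" --pt "0 0 0 0 0 0" --pt "0 0 0 0 0 0" --pt "0 0 0 0 0 0" --pt "0 0 0 0 0 0"

```text
clock: 6.62
position: [0.5452, 0.2083, 0.1718]
ee_rot: [2.221, 2.221, 0.003]
force: [0.4, -0.4, -0.4]
width: 0.3
gripper_force: 20.0
```

```bash
python3 - <<'E'
from h import *
o=observe();c=cams.get_calibration('wrist');w=cams.get_image('wrist');np.save('w4.npy',w);save('w4',w);w=w.astype(int)
p=o['position'];print(p,o['ee_rot'])
u0=proj(c,[.5447,.2592,.138])[0];print(u0)
b=w[...,2];m=((b>1.7*w[...,0])&(b>1.4*w[...,1])&(b>40)).astype(np.uint8)
n,l,st,ce=cv2.connectedComponentsWithStats(m)
for i in range(1,n):
  if st[i][4]>200:
    ct=max(cv2.findContours((l==i).astype(np.uint8),0,1)[0],key=cv2.contourArea)
    e=cv2.fitEllipse(ct);print(st[i],e,onz(c,[e[0]],.138).round(4))
print('px dia',KD(c)[0][0,0]*.038/np.linalg.norm(ray(c,[u0])[0]-[.547,.253,.138]))
th=np.linspace(0,2*np.pi,73);q=proj(c,np.c_[p[0]+.017*np.cos(th),p[1]+.017*np.sin(th),0*th+p[2]-.0007]);print('pred flange',q.min(0),q.max(0))
E
```

```text
[0.54515681 0.20825785 0.17184257] [2.2211834  2.22070432 0.00298114]
[315.82333406 148.60473165]
[ 287  117   59   62 2018] ((316.000732421875, 147.93783569335938), (56.33442687988281, 59.56764602661133), 0.002219312358647585) [[0.5448 0.2596 0.138 ]]
[ 290  217   54   47 2158] ((316.796875, 242.68263244628906), (50.59516525268555, 56.11216735839844), 87.61692810058594) [[0.5453 0.1942 0.138 ]]
px dia 58.993783717511825
pred flange [287.099404   216.94765485] [346.17288963 270.99324063]
```

View pics/w4.png

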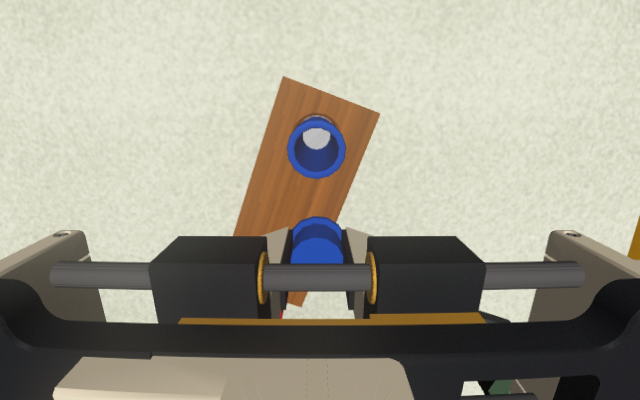

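The rim is centred at (316,149), which gives (0.5447, 0.259), in agreement with the earlier fix. I'll move over it.

step_arm --pt "-0.5 20 0 0 0 0" --pt "0 20 0 0 0 0" --pt "0 10.5 0 0 0 0" --pt "0 0 0 0 0 0" --pt "0 0 0 0 0 0" --pt "0 0 0 0 0 0" --pt "0 0 0 0 0 0" --pt "0 0 0 0 0 0" --pt "0 0 0 0 0 0" --pt "0 0 0 0 0 0"

```text
clock: 7.5
position: [0.5441, 0.2579, 0.1708]
ee_rot: [2.222, 2.22, -0.0]
force: [-1.0, 0.4, -0.2]
width: 0.299
gripper_force: 20.0
```

step_arm --pt "0 0 -4 0 0 0" --pt "0 0 -4 0 0 0" --pt "0 0 -3 0 0 0" --pt "0 0 -3 0 0 0" --pt "0 0 -2 0 0 0" --pt "0 0 0 0 0 0" --pt "0 0 0 0 0 0"

```text
clock: 8.08
position: [0.5439, 0.2585, 0.1546]
ee_rot: [-2.221, -2.221, 0.0]
force: [-0.2, -0.4, -0.1]
width: 0.295
gripper_force: 20.0
```

step_arm --pt "0.3 0.3 -2 0 0 0" --pt "0 0 -2 0 0 0" --pt "0 0 -2 0 0 0" --pt "0 0 -2 0 0 0" --pt "0 0 0 0 0 0" --pt "0 0 0 0 0 0"

```text
clock: 8.58
position: [0.5442, 0.2587, 0.1466]
ee_rot: [-2.222, -2.221, 0.001]
force: [0.7, -0.3, -1.1]
width: 0.3
gripper_force: 20.0
```

step_arm --pt "0 0 -2 0 0 0" --pt "0 0 -2 0 0 0" --pt "0 0 0 0 0 0" --pt "0 0 0 0 0 0"

```text
clock: 8.92
position: [0.5443, 0.2588, 0.1427]
ee_rot: [2.221, 2.221, -0.0]
force: [-0.5, 0.7, -0.5]
width: 0.298
gripper_force: 20.0
```

step_arm --pt "0 0 -1 0 0 0" --pt "0 0 -1 0 0 0" --pt "0 0 0 0 0 0" --pt "0 0 0 0 0 0" --pt "0 0 0 0 0 0"

```text
clock: 9.33
position: [0.545, 0.2593, 0.1425]
ee_rot: [2.221, 2.221, 0.004]
force: [-2.2, -0.4, 13.0]
width: 0.3
gripper_force: 20.3
```

The cap is seated: height matches and the contact force is 13 N. Releasing it and going down for the tube.

step_arm --pt "0 0 1.5 0 0 0" --pt "0 0 0 0 0 0" --pt "0 0 0 0 0 0" --pt "0 0 0 0 0 0" --pt "0 0 0 0 0 0" --pt "0 0 0 0 0 0" --pt "0 0 0 0 0 0" --pt "0 0 0 0 0 0" --pt "0 0 0 0 0 0" --pt "0 0 0 0 0 0" --gripper 1

```text
clock: 10.17
position: [0.5443, 0.2588, 0.1422]
ee_rot: [2.222, 2.221, -0.0]
force: [0.6, 0.2, -0.0]
width: 0.969
gripper_force: 0.0
```

```bash
python3 - <<'E'
from h import *
o=observe();print(o['position'],o['width'],o['force'])
a=cams.get_image('scene')[60:200,300:460];b=cams.get_image('side')[200:340,250:410]
save('chk',cv2.resize(np.hstack([a,b]),None,fx=2.5,fy=2.5,interpolation=cv2.INTER_CUBIC))
E
```

```text
[0.54432705 0.25875879 0.14221655] 0.9688865927018645 [ 0.60608932  0.24936501 -0.00756865]
```

View pics/chk.png

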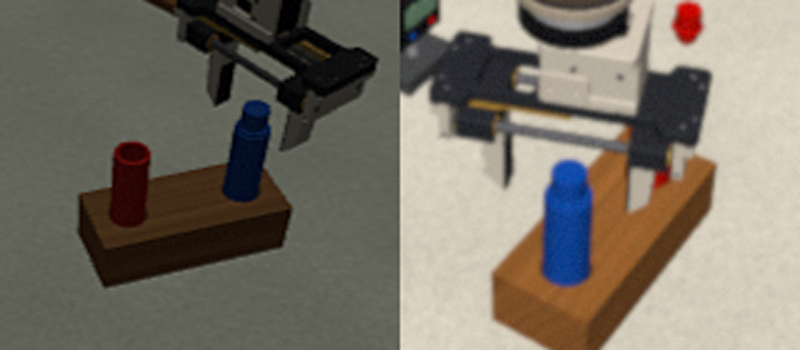

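The cap is home on the blue tube, upright, with the open fingers on either side and the red tube untouched.

step_arm --pt "0 0 -10 0 0 0" --pt "0 0 -12 0 0 0" --pt "0 0 -9 0 0 0" --pt "0 0 -4 0 0 0" --pt "0 0 0 0 0 0" --pt "0 0 0 0 0 0" --pt "0 0 0 0 0 0"

```text
clock: 10.85
position: [0.5445, 0.2589, 0.1074]
ee_rot: [2.221, 2.221, 0.001]
force: [0.4, 0.6, 0.3]
width: 0.994
gripper_force: 0.0
```

step_arm --pt "0 0 0 0 0 0" --pt "0 0 0 0 0 0" --pt "0 0 0 0 0 0" --pt "0 0 0 0 0 0" --pt "0 0 0 0 0 0" --pt "0 0 0 0 0 0" --pt "0 0 0 0 0 0" --pt "0 0 0 0 0 0" --pt "0 0 0 0 0 0" --pt "0 0 0 0 0 0" --pt "0 0 0 0 0 0" --pt "0 0 0 0 0 0" --gripper 0 --force 45

```text
clock: 11.85
position: [0.5443, 0.2588, 0.1072]
ee_rot: [2.222, 2.221, 0.0]
force: [0.5, 0.1, 0.5]
width: 0.394
gripper_force: 45.0
```

step_arm --pt "0 0 5 0 0 0" --pt "0 0 10 0 0 0" --pt "0 0 20 0 0 0" --pt "0 0 25 0 0 0" --pt "0 0 25 0 0 0" --pt "0 0 25 0 0 0" --pt "0 0 25 0 0 0" --pt "0 0 25 0 0 0" --pt "0 0 20 0 0 0" --pt "0 0 10 0 0 0" --pt "0 0 0 0 0 0" --pt "0 0 0 0 0 0"

```text
clock: 12.85
position: [0.5441, 0.2587, 0.2971]
ee_rot: [2.221, 2.221, 0.0]
force: [-0.5, 0.6, -2.8]
width: 0.394
gripper_force: 45.0
```

step_arm --pt "0 0 0 0 -0.04 0" --pt "0 0 0 0 -0.06 0" --pt "0 0 0 0 -0.08 0" --pt "0 0 0 0 -0.08 0" --pt "0 0 0 0 -0.08 0" --pt "0 0 0 0 -0.08 0" --pt "0 0 0 0 -0.08 0" --pt "0 0 0 0 -0.08 0" --pt "0 0 0 0 -0.08 0" --pt "0 0 0 0 -0.08 0" --pt "0 0 0 0 -0.08 0" --pt "0 0 0 0 -0.06 0" --pt "0 0 0 0 -0.04 0" --pt "0 0 0 0 0 0" --pt "0 0 0 0 0 0" --pt "0 0 0 0 0 0" --pt "0 0 0 0 0 0" --pt "0 0 0 0 0 0" --pt "0 0 0 0 0 0"

```text
clock: 14.43
position: [0.545, 0.2575, 0.2973]
ee_rot: [1.689, 1.683, 0.806]
force: [0.3, 1.1, -2.2]
width: 0.396
gripper_force: 45.0
```

```bash
python3 - <<'E'
from h import *
from scipy.spatial.transform import Rotation as R
o=observe();M=R.from_rotvec(o['ee_rot']).as_matrix();print(o['clock'],o['position'],M[:,2].round(3),np.degrees(np.arccos(-M[2,2])),np.abs(o['dq']).max(),o['width'],o['gripper_force'],np.round(o['joints'],2))
a=cams.get_image('scene')[0:200,260:500];b=cams.get_image('side')[110:310,200:440]
save('fin',cv2.resize(np.hstack([a,b]),None,fx=1.66,fy=1.66,interpolation=cv2.INTER_CUBIC))
E
```

```text
14.4333 [0.5449787  0.25745325 0.29725429] [ 0.78  -0.004 -0.625] 51.29242855998256 0.00696097802338992 0.39573102749304645 44.99256055802107 [-0.9   0.1  -0.04  2.24  1.37  0.71 -2.02]
```

View pics/fin.png

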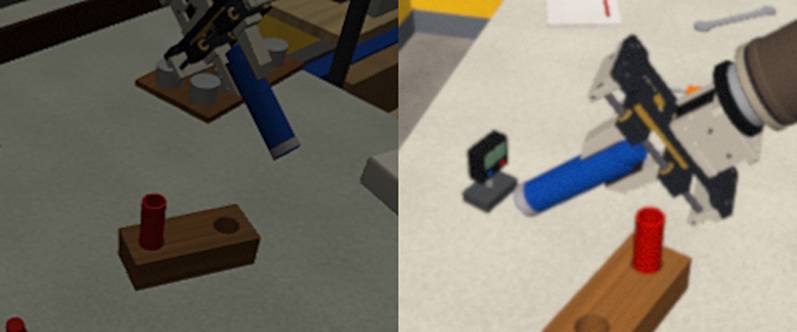

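The tube is held at about 51° lean with its foot well above the bench; the red tube stays in the rack. The cap is hidden here, so I'll check it in the wrist view.

```bash
python3 - <<'E'
from h import *
save('w5',cams.get_image('wrist'))
E
```

```text
(no output)
```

View pics/w5.png

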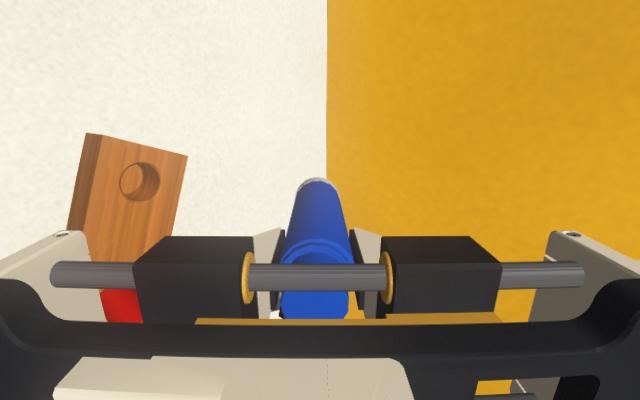

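The wrist view shows the flange flush on the rim at about (316,248), with the knob in line behind the rod. I'll hand in.

```bash
python3 -c "
from cell import job
print(job.sign_off())"
```

```text
the job is handed in; nothing more can be done
None
```

I capped the blue tube in its rack, drew it out and handed the job in with it held still at about 51° from upright. Its foot is roughly 0.2 m above the bench, and the cap looked flush in the last wrist picture. The sign-off gave no verdict.

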